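# Press the loaf with the ratchet screw

## Task

Slide the filled loaf tin along the board of the press, between the guide rails, until it is fully home against the end stop under the press foot. Then work the ratchet wrench back and forth to screw the foot down onto the tin until the small pressure pin stands about 10 mm out of the top of the screw (the ratchet cannot be undone, so do not overshoot), and let go of the wrench. Do not knock over the glass jar or the steel bowl.

Things in the scene. Friction and masses are not known exactly. Their poses are not given: they have to be found in the camera images.
- press: Fixed loaf press, origin on its vertical screw axis at bench level. White board 12 mm thick along the press's y axis, y -110 to +280, x -85 to +125 mm. Grey column at x +76 to +112, 44 mm wide; from it an arm reaches to the screw, 140 to 170 mm above the bench. The tin is home when centred on the screw axis (press x 0, y 0), its end against the stop.
- tin_center (a point): Filled loaf tin, 85 (x) by 180 (y) mm, metal sides 56 mm high, topped by a fixed wooden board (top 70 mm above the underside); about 0.8 kg. Its centre, 30 mm above its underside. Starts on the white board on the press's +y side, clear of the rails, its y axis roughly along the press's y; push it towards the press's -y. (The open empty tin is not used.)
- wrench_grip (a point): Middle of the black grip of the ratchet wrench that sits on the screw's hex nut: 125 mm from the screw axis, 190 mm above the bench. Level grip 16 mm wide and high, 80 to 175 mm from the axis, pointing outwards along this frame's -y, free all round and 90 mm below. Wrench head 78 mm across, top at 202 mm.
- wrench (a joint): Wrench angle, rad: 0 pointing to the press's -y, growing clockwise seen from above (towards the press's -x); stop pins at -0.7 and +0.7. Clockwise drives the screw down 8 mm per rad; counter-clockwise slips freely over 20 ratchet teeth (0.31 rad each; up to one tooth of a stroke is lost). 3 to 5 N at the grip turns it; it stays where left.
- screw_top (a point): Top end of the screw (18 mm across), on the screw axis; goes down with the screw. Starts 247 to 262 mm above the bench. The underside of the foot (62 by 64 mm) is 158 mm below it while unloaded, so the foot meets the wooden board of the tin when this point is 240 mm above the bench.
- foot (a joint): How far the sprung foot is pushed up into the screw, in m, 0 when unloaded; the brass pressure pin with its 15 mm cap stands out of the top of the screw by just this much (its cap rests on the screw's end at 0). Its travel ends at 0.018.
- pin_top (a point): Top of the brass pressure pin's cap: 5 mm above screw_top when the foot is unloaded.
- jar_center (a point): Amber glass jar with a steel lid, 72 mm across, 110 mm high, standing on the bench; its centre.
- bowl_center (a point): Open steel bowl, 130 mm across, 60 mm high, standing on the bench; its centre, 30 mm up.
- press_stop (a point): Middle of the face of the steel end stop, at press y -90.5 mm, 22 mm above the bench (stop top at 32). Two steel guide rails lead to it, tops 26 mm above the bench, inner faces at press x -45 and +45 mm from y -95 to -10, then flaring out to about 70 mm each side at y +40.
Mind the look-alikes: they are no part of the job. What is shaped like the part that bears tin_center but pink or red is not meant.

How it is judged (in metres and radians):
On the way:
1. the tin is home under the foot (within 6 mm of the screw axis along and across the rails, square within 0.07 rad) and the foot has not yet been loaded (x of tin_center in the frame of press between -0.006 and 0.006 m and y of tin_center in the frame of press between -0.006 and 0.006 m and angle between the y axis of tin_center and the y axis of press, either way round below 0.07 rad and value of joint foot below 0.002 m), for 0.2 s.
At the end, for the whole second after the job is handed in: The tin stands home under the foot (within 6 mm of the screw axis along and across the rails, square within 0.07 rad, upright), the pressure pin stands 6 to 14.5 mm out of the screw, and the wrench is released and still (x of tin_center in the frame of press between -0.006 and 0.006 m and y of tin_center in the frame of press between -0.006 and 0.006 m and angle between the y axis of tin_center and the y axis of press, either way round below 0.07 rad and angle between tin_center's own z axis and vertical below 0.05 rad and value of joint foot between 0.006 and 0.0145 m and velocity of joint wrench between -0.05 and 0.05 rad/s); the robot touches nothing.
It fails at once if the jar is knocked over (angle between jar_center's own z axis and vertical above 0.5 rad).
It fails at once if the bowl is knocked over (angle between bowl_center's own z axis and vertical above 0.5 rad).
It also fails if it takes over 72 s, if anything falls off the work surface, if the arm or the gripper's body presses on something with over 40 N, if the wrist force passes 120 N, or if a joint passes its speed limit or range.

## Robot

A 7-joint arm with a two-finger parallel gripper is mounted at the origin on the work surface. World frame = base frame: x ahead of the robot, y to its left, z up, the work surface at z = 0. Lengths are in m, angles in degrees, forces in N, time in s.
With the tool pointing down it reaches from about 0.425 to 0.925 m from the base axis. Payload 6.8 kg.
Tool frame: the origin (TCP) lies midway between the tips of the shut fingers; the grasp point (between the pads) lies 19 mm behind it (robot.grip_point_offset is the x of the grasp point in the tool frame, in m); x points along the fingers, y is the direction in which the jaws open and shut, and the axes are right-handed (so a half turn about x gives the same grasp; the last joint's range is limited). The gripper opens to 85 mm and grips with 20 to 120 N. Pads are 22 mm wide; open, the fingers measure 114 mm over their backs; the gripper's body (76 mm by 85 mm) begins 54 mm behind the grasp point. The pads swing forward as they close: fully open they stand 13 mm farther back than shut.
Start: joints at [60.327, 27.33, 1.283, 89.118, -0.659, 63.558, -4.761], TCP at [0.269, -0.619, 0.231] pointing down, gripper open.
Joint ranges: [-169.35, 169.35], [-19.33, 120.38], [-80.79, 83.38], [13.8, 139.57], [-78.32, 258.32], [9.67, 109.79], [-169.56, 169.56]. Speed limits (degrees/s): [136.94, 136.94, 180, 180, 180, 180, 180].

## Interface

Orientations are given as [roll, pitch, yaw] about the fixed x, y, z axes, in that order (R = Rz(yaw) Ry(pitch) Rx(roll)).
In Python, from bench import readout, snapshot, camera_info, robot gives the robot as it stands.
- The arm moves only by the shell command python3 -m handwheel 'ROWS' [OPENING]. ROWS is JSON, a list of rows, each a list of 2 entries, a list of its own where there are three numbers: the shift along the tool's x, y, z in m, then the turn, a rotation vector about the tool's x, y, z in rad. A call has exactly 8 rows; each row shifts and turns the commanded pose from where the row before left it, along the tool's axes as they then stand; what a row does not reach is not made up. A row lasts 1/8 s, in which the tool goes at most 62.5 mm and 10.7 degrees, less where a joint would pass 70% of its speed; a pose out of reach is approached as far as the arm can. A call is refused whole if a number of a shift passes 0.0625 or a number of a turn 0.188, either way. A call with a gripper value outside its range is refused whole. OPENING is the finger opening in m, from 0 to 0.0854, set as the call begins (- or left out, the last holds). The fingers move at their own pace and stop on an object; the grip force is fixed at half the most. Time passes only in rows, so rows that do not move let the fingers close, or fill a call up. It gives the time, the measured TCP pose, the force and the opening at its end, in the units of the state.
- readout.get_state(): the state, without advancing time (a new reading comes with each control period).
- snapshot(name): name is "scene" or "top"; returns the picture (400x640x3 uint8, blue, green, red); there is no depth.
- camera_info(name): a dict with "intrinsics" (3x3 intrinsics, pixels), "dist_coeffs" ([k1, k2, p1, p2, k3] as OpenCV has them; the pictures are not rectified), "rvec" (rotation vector, rad) and "tvec" (3), from world to camera coordinates, as OpenCV has them. Camera axes: x right, y down, z forward; pixel columns grow to the right and rows downward; lengths in m; the calibration is good to about 2 mm. A picture is of the moment at which its call begins. camera_info takes no time and is no camera call.
- robot.hand_in(): hands the job in, once; it reports no verdict.
The state is a dict: "t": time; "joint_positions": joint angles; "joint_vel": joint speeds; "tau": joint torques, N m; "ee_pos": TCP position; "tcp_rot": TCP orientation; "ft_force": force on the tool from outside, world axes, zero at the start; "torque": the same for the moment, N m; "width": finger opening in m.
Only numpy, scipy, OpenCV 4.12 (cv2) and the standard library are available. Lean on these libraries where they do the work, as an engineer would, in place of code of your own. Each camera call takes 0.05 s, during which the arm holds its last target.

## Working session

There is one attempt and no reset: what is moved stays moved. The work goes in short steps, Python scripts to look and compute and a shell command to move; the robot and the scene stay as the last step left them, time stands still between calls to the robot, and variables do not carry over. Pictures are saved under pics/ and viewed, and the job is handed in when it is done.

```bash
ls; mkdir -p pics
python3 - <<'E'
from bench import readout, snapshot, camera_info, robot
import cv2
for n in("scene","top"):
    cv2.imwrite(f"pics/{n}0.png",snapshot(n)); c=camera_info(n); print(n,c)
s=readout.get_state();print(s, robot.grip_point_offset)
E
```

```text
pics
scene {'intrinsics': array([[458.79378597,   0.        , 322.08272174],
       [  0.        , 458.79378597, 206.13509835],
       [  0.        ,   0.        ,   1.        ]]), 'dist_coeffs': array([-0.07066653,  0.        ,  0.        ,  0.        ,  0.        ]), 'rvec': array([ 1.54424659,  1.90713848, -0.91182358]), 'tvec': array([ 0.13848898, -0.1840927 ,  1.48887885])}
top {'intrinsics': array([[378.00529311,   0.        , 318.72757038],
       [  0.        , 378.00529311, 197.80077383],
       [  0.        ,   0.        ,   1.        ]]), 'dist_coeffs': array([-0.0046665,  0.       ,  0.       ,  0.       ,  0.       ]), 'rvec': array([ 2.17350206, -2.16056704,  0.11339676]), 'tvec': array([-0.02880912,  0.54760019,  1.06179635])}
{'t': 0.1, 'joint_positions': array([60.3258758 , 27.37149334,  1.28001822, 89.17257663, -0.6583216 ,
       63.55806738, -4.76133146]), 'joint_vel': array([-0.00335792, -0.0301004 ,  0.04995949, -0.12268589, -0.04637137,
        0.06234535,  0.0329403 ]), 'tau': array([ 4.57263552e-03, -5.97769582e+01,  1.61414132e+00, -2.81957406e+01,
        1.28562329e-02,  4.96326669e-03, -2.14706682e-05]), 'ee_pos': array([ 0.26871902, -0.618621  ,  0.23041834]), 'tcp_rot': array([-85.54308383,  89.90520826, 117.938827  ]), 'ft_force': array([-0.03853368,  0.36396668, -0.05768106]), 'torque': array([-0.00545969,  0.03085138, -0.00638289]), 'width': 0.08573067806983752} -0.0187
```

View pics/scene0.png

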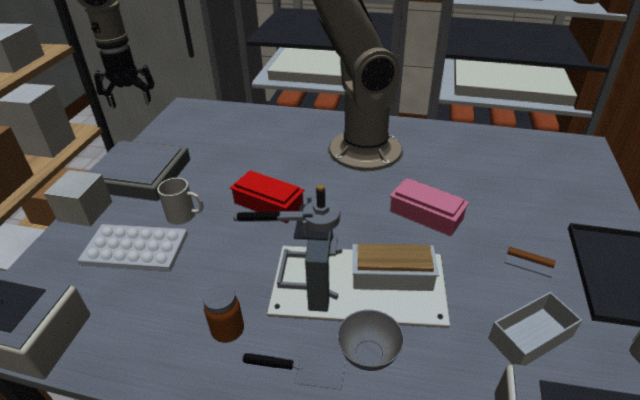

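View pics/top0.png

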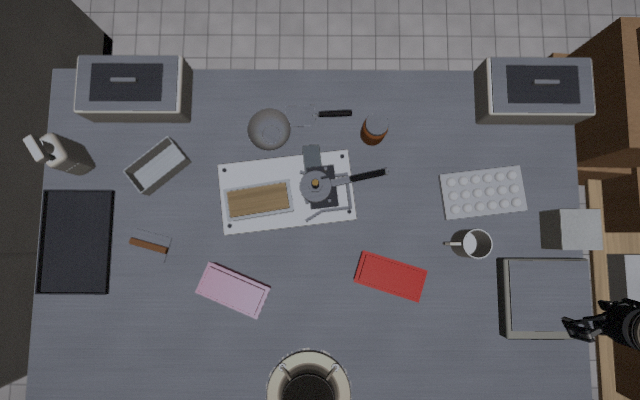

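The scene view shows the brown-wood grey tin at about (395,265), the press column at (318,270), the jar at (224,318) and the bowl at (370,340). In the top view the tin is at (258,200), the screw at (316,184), the wrench grip at (368,175), the jar at (375,128) and the bowl at (269,128).

The tin candidates are:
- **Pink tin:** top (233,290), excluded by colour.
- **Red tin:** top (390,276), excluded by colour.
- **Empty tin:** top (157,165), excluded because it is open.
- **Grey tin with wooden top:** top (258,200), on the white board. This one fits.

I'll confirm it with an enlarged crop.

```bash
cat > h.py <<'E'
import numpy as np, cv2
from bench import readout, snapshot, camera_info, robot
C={n:camera_info(n) for n in("scene","top")}
def ray(n,uv):
    c=C[n];R=cv2.Rodrigues(c["rvec"])[0];uv=np.asarray(uv,float).reshape(-1,1,2)
    p=cv2.undistortPoints(uv,c["intrinsics"],c["dist_coeffs"]).reshape(-1,2)
    d=np.c_[p,np.ones(len(p))]@R; o=-R.T@c["tvec"]; return o,d
def onz(n,uv,z):
    o,d=ray(n,uv);return o+d*((z-o[2])/d[:,2])[:,None]
def proj(n,P):
    c=C[n];return cv2.projectPoints(np.asarray(P,float).reshape(-1,1,3),c["rvec"],c["tvec"],c["intrinsics"],c["dist_coeffs"])[0].reshape(-1,2)
def tri(a,b):
    (o1,d1),(o2,d2)=ray("scene",a),ray("top",b);d1=d1[0]/np.linalg.norm(d1);d2=d2[0]/np.linalg.norm(d2)
    s=np.linalg.lstsq(np.c_[d1,-d2],o2-o1,rcond=None)[0];p=o1+s[0]*d1;q=o2+s[1]*d2
    return (p+q)/2,np.linalg.norm(p-q)
def crop(im,x0,y0,w,h,k,fn): cv2.imwrite(fn,cv2.resize(im[y0:y0+h,x0:x0+w],None,fx=k,fy=k,interpolation=cv2.INTER_CUBIC))
E
python3 - <<'E'
from h import *
t=cv2.imread("pics/top0.png");s=cv2.imread("pics/scene0.png")
crop(t,210,140,190,110,4,"pics/tc0.png");crop(s,225,175,230,150,3,"pics/sc0.png")
E
```

```text
(no output)
```

View pics/tc0.png

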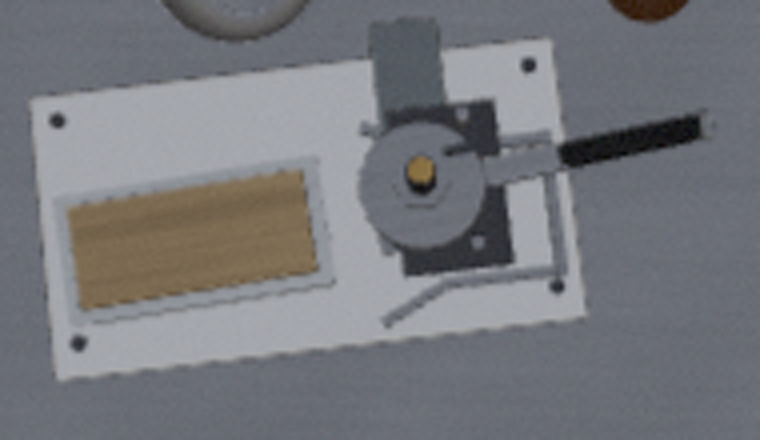

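View pics/sc0.png

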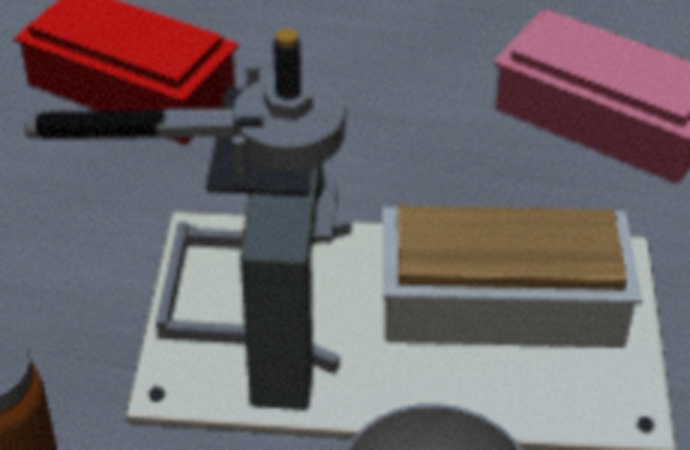

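The crop confirms the grey metal tin with the brown wooden top, crop corners (55,198), (318,157), (333,284), (78,325), lying on the white board.

```bash
cat >> h.py <<'E'
def kab(L,W):
    L=np.asarray(L,float);W=np.asarray(W,float);l=L-L.mean(0);w=W-W.mean(0)
    a=np.arctan2((l[:,0]*w[:,1]-l[:,1]*w[:,0]).sum(),(l*w).sum());R=np.array([[np.cos(a),-np.sin(a)],[np.sin(a),np.cos(a)]])
    t=W.mean(0)-R@L.mean(0);return a,R,t,np.linalg.norm(W-(L@R.T+t),axis=1)
E
python3 - <<'E'
from h import *
f=lambda p:(np.array(p,float)+.5)/4-.5+[210,140]
B=onz("top",f([(30,98),(550,38),(585,317),(58,381)]),.012)[:,:2]
Lb=[(.125,.28),(.125,-.11),(-.085,-.11),(-.085,.28)]
a,R,t,e=kab(Lb,B);print("press top",np.degrees(a),t,e)
g=lambda p:(np.array(p,float)+.5)/3-.5+[225,175]
S=onz("scene",g([(128,417),(174,212),(673,447)]),.012)[:,:2]
a2,R2,t2,e2=kab([Lb[1],Lb[2],Lb[0]],S);print("press scene",np.degrees(a2),t2,e2)
Lt=np.array([(.0425,.09),(.0425,-.09),(-.0425,-.09),(-.0425,.09)])
T=onz("top",f([(55,198),(318,157),(333,284),(78,325)]),.068)[:,:2]
W=onz("top",f([(67,208),(302,170),(316,270),(82,311)]),.082)[:,:2]
at,_,tt,et=kab(Lt,T);print("tin rim",np.degrees(at),tt,et,"in press",R.T@(tt-t))
aw,_,tw,ew=kab(Lt*.9,W);print("tin wood",np.degrees(aw),tw,ew,"in press",R.T@(tw-t))
p,er=tri(g([(288,38)])[0],f([(421,168)])[0]);print("pin",p,er,"in press",R.T@(p[:2]-t))
# grip ends
q,er=tri(g([(97,123)])[0],f([(632,142)])[0]);print("grip",q,er,R.T@(q[:2]-t))
v=onz("top",f([(562,156),(700,125),(632,141)]),.19)[:,:2];print("grip pts",v,(v-t)@R)
E
```

```text
press top 7.161672388386097 [ 0.55865342 -0.01660426] [0.00107926 0.00149593 0.00228477 0.00235953]
press scene 7.450680306290926 [ 0.55864776 -0.01597184] [0.00152775 0.00290407 0.00435312]
tin rim 9.466275017724076 [0.5370492 0.1413885] [0.00399578 0.00331689 0.00247624 0.00273249] in press [-0.00173878  0.15945353]
tin wood 9.873418270063825 [0.53643157 0.14207331] [0.00251488 0.0033482  0.00348492 0.00221264] in press [-0.00226622  0.16021   ]
pin [ 0.55974351 -0.01608754  0.26329171] 0.0014463396999736047 in press [0.00114601 0.00037679]
grip [ 0.58771799 -0.14627721  0.19098991] 0.00033591481419272294 [ 0.01267156 -0.13228476]
grip pts [[ 0.57882662 -0.10295222]
 [ 0.59873441 -0.1884103 ]
 [ 0.58845951 -0.1462473 ]] [[ 0.00925086 -0.08818929]
 [ 0.01834932 -0.17546254]
 [ 0.01341102 -0.13234752]]
```

```bash
cat >> h.py <<'E'
from scipy.spatial.transform import Rotation as Ro
T0=np.array([.5587,-.0163]);A=np.radians(7.25);PR=np.array([[np.cos(A),-np.sin(A)],[np.sin(A),np.cos(A)]])
def st():
    s=readout.get_state();return s,Ro.from_euler("xyz",s["tcp_rot"],degrees=True).as_matrix()
def p2w(x,y,z): return np.r_[T0+PR@[x,y],z]
def w2p(p): return PR.T@(np.asarray(p)[:2]-T0)
def goto(target,ydir_press):  # world target; tool y direction in press-angle rad
    s,R=st();d=np.asarray(target)-s["ee_pos"]
    y=PR@[np.cos(ydir_press),np.sin(ydir_press)]
    # tool x down
    X=np.array([0,0,-1.]);Y=np.r_[y,0];Rd=np.c_[X,Y,np.cross(X,Y)]
    rv=Ro.from_matrix(R.T@Rd).as_rotvec()
    print("world d",d.round(4),"tool shift now",(R.T@d).round(4),"in target frame",(Rd.T@d).round(4),"rotvec",rv.round(3))
def rep():
    s,R=st();print("t",s["t"],"pos",s["ee_pos"].round(4),"press",w2p(s["ee_pos"]).round(4),"F",s["ft_force"].round(1),"w",round(s["width"],4),"\nx",R[:,0].round(3),"y",R[:,1].round(3),"yaw_press",np.degrees(np.arctan2(*(PR.T@R[:2,1])[::-1])).round(2),"q",s["joint_positions"].round(1))
E
python3 - <<'E'
from h import *
rep()
for a in(0,np.pi): goto(p2w(-.002,.29,.3),a)
print(p2w(-.002,.29,.3), onz("top",[(375,120),(269,128)],.06))
E
```

```text
t 0.1 pos [ 0.2687 -0.6186  0.2304] press [-0.3637 -0.5609] F [-0.   0.4 -0.1] w 0.0857 
x [-0.001  0.001 -1.   ] y [ 0.398 -0.917 -0.002] yaw_press -73.77 q [60.3 27.4  1.3 89.2 -0.7 63.6 -4.8]
world d [0.2514 0.8898 0.0696] tool shift now [-0.0685 -0.716  -0.5851] in target frame [-0.0696  0.3617 -0.8509] rotvec [-1.287e+00 -1.000e-03  1.000e-03]
world d [0.2514 0.8898 0.0696] tool shift now [-0.0685 -0.716  -0.5851] in target frame [-0.0696 -0.3617  0.8509] rotvec [1.854e+00 2.000e-03 1.000e-03]
[0.52011829 0.27112904 0.3       ] [[ 0.76958668 -0.1854615   0.06      ]
 [ 0.74427992  0.11779185  0.06      ]]
```

```bash
python3 -m handwheel '[[[-0.0087,0,0],[-0.161,0,0]],[[-0.0087,0,0],[-0.161,0,0]],[[-0.0087,0,0],[-0.161,0,0]],[[-0.0087,0,0],[-0.161,0,0]],[[-0.0087,0,0],[-0.161,0,0]],[[-0.0087,0,0],[-0.161,0,0]],[[-0.0087,0,0],[-0.161,0,0]],[[-0.0087,0,0],[-0.161,0,0]]]' 0.05; python3 -c "
from h import *
rep();goto(p2w(-.002,.29,.3),0)"
```

```text
t: 1.1
ee_pos: [0.2687, -0.6188, 0.3005]
tcp_rot: [-160.5, 89.9, 117.1]
ft_force: [0.3, -0.5, -0.2]
width: 0.05
t 1.1 pos [ 0.2687 -0.6188  0.3005] press [-0.3637 -0.5611] F [ 0.3 -0.5 -0.2] w 0.05 
x [-0.001  0.001 -1.   ] y [ 0.991  0.132 -0.   ] yaw_press 0.33 q [ 70.8  25.3 -13.7  83.5   6.1  72.   64. ]
world d [ 2.514e-01  8.900e-01 -5.000e-04] tool shift now [ 0.0013  0.3665 -0.8491] in target frame [ 5.000e-04  3.617e-01 -8.511e-01] rotvec [ 0.006 -0.001  0.   ]
```

```bash
python3 -m handwheel '[[[0,0.03,-0.053],[0,0,0]],[[0,0.03,-0.053],[0,0,0]],[[0,0.03,-0.053],[0,0,0]],[[0,0.03,-0.053],[0,0,0]],[[0,0.03,-0.053],[0,0,0]],[[0,0.03,-0.053],[0,0,0]],[[0,0.03,-0.053],[0,0,0]],[[0,0.03,-0.053],[0,0,0]]]'; python3 -c "
from h import *
rep();goto(p2w(-.002,.29,.3),0)"
```

```text
t: 2.1
ee_pos: [0.4535, -0.1663, 0.3008]
tcp_rot: [-24.4, 90.0, -107.1]
ft_force: [0.9, -0.3, -0.7]
width: 0.0499
t 2.1 pos [ 0.4535 -0.1663  0.3008] press [-0.1233 -0.1355] F [ 0.9 -0.3 -0.7] w 0.0499 
x [-0. -0. -1.] y [ 0.992  0.126 -0.   ] yaw_press 0.01 q [ 41.3   7.6 -31.1 107.8   4.3  65.7  15.9]
world d [ 0.0666  0.4374 -0.0008] tool shift now [ 0.0007  0.1214 -0.4255] in target frame [ 0.0008  0.1213 -0.4255] rotvec [0. 0. 0.]
```

```bash
python3 -m handwheel '[[[0,0.015,-0.053],[0,0,0]],[[0,0.015,-0.053],[0,0,0]],[[0,0.015,-0.053],[0,0,0]],[[0,0.015,-0.053],[0,0,0]],[[0,0.015,-0.053],[0,0,0]],[[0,0.015,-0.053],[0,0,0]],[[0,0.015,-0.053],[0,0,0]],[[0,0.016,-0.053],[0,0,0]]]'; python3 -c "
from h import *
rep();goto(p2w(-.002,.29,.04),0)"
```

```text
t: 3.1
ee_pos: [0.5197, 0.2691, 0.3005]
tcp_rot: [-36.2, 90.0, -118.9]
ft_force: [1.1, -0.3, 0.5]
width: 0.0498
t 3.1 pos [0.5197 0.2691 0.3005] press [-0.0026  0.288 ] F [ 1.1 -0.3  0.5] w 0.0498 
x [-0.    -0.001 -1.   ] y [ 0.992  0.126 -0.   ] yaw_press -0.01 q [  1.4  21.4 -45.3  94.6  15.9  70.8 -40. ]
world d [ 0.0004  0.0021 -0.2605] tool shift now [ 0.2605  0.0007 -0.0022] in target frame [ 0.2605  0.0006 -0.002 ] rotvec [-0.     0.001  0.   ]
```

```bash
python3 -m handwheel '[[[0.033,0,0],[0,0,0]],[[0.033,0,0],[0,0,0]],[[0.033,0,0],[0,0,0]],[[0.033,0,0],[0,0,0]],[[0.033,0,0],[0,0,0]],[[0.033,0,0],[0,0,0]],[[0.033,0,0],[0,0,0]],[[0.033,0,0],[0,0,0]]]'
python3 - <<'E'
from h import *
rep();goto(p2w(-.002,.101,.036),0)
s=snapshot("scene");t=snapshot("top")
crop(s,330,150,200,150,4,"pics/sc1.png");crop(t,190,140,190,110,4,"pics/tc1.png")
E
```

```text
t: 4.1
ee_pos: [0.5195, 0.2674, 0.0355]
tcp_rot: [-60.8, 90.0, -143.5]
ft_force: [0.6, 0.3, -0.2]
width: 0.0496
t 4.1 pos [0.5195 0.2674 0.0355] press [-0.0031  0.2864] F [ 0.6  0.3 -0.2] w 0.0496 
x [-0.001 -0.    -1.   ] y [ 0.992  0.126 -0.001] yaw_press 0.01 q [ -6.3  38.2 -36.1 107.9  31.5  44.3 -52.6]
world d [ 0.0245 -0.1837  0.0005] tool shift now [-0.0005  0.0011  0.1854] in target frame [-0.0005  0.0011  0.1854] rotvec [0.    0.    0.001]
```

View pics/sc1.png

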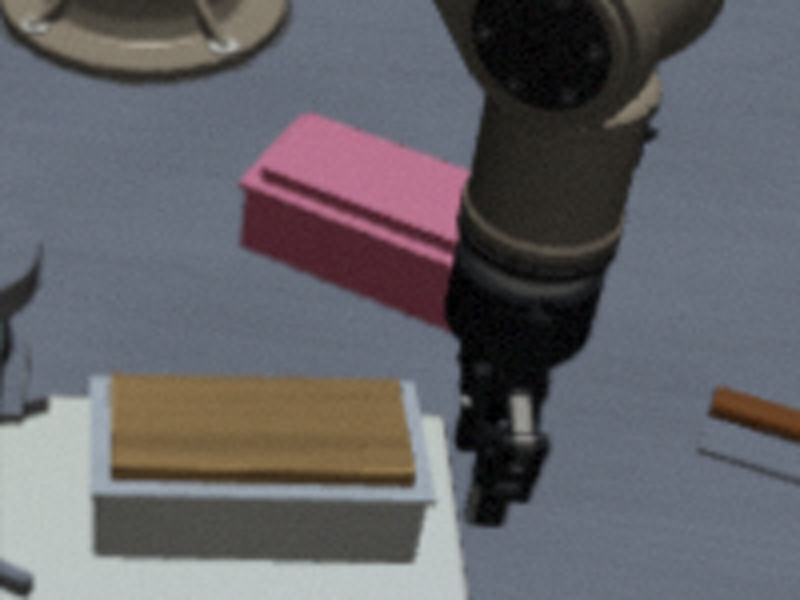

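View pics/tc1.png

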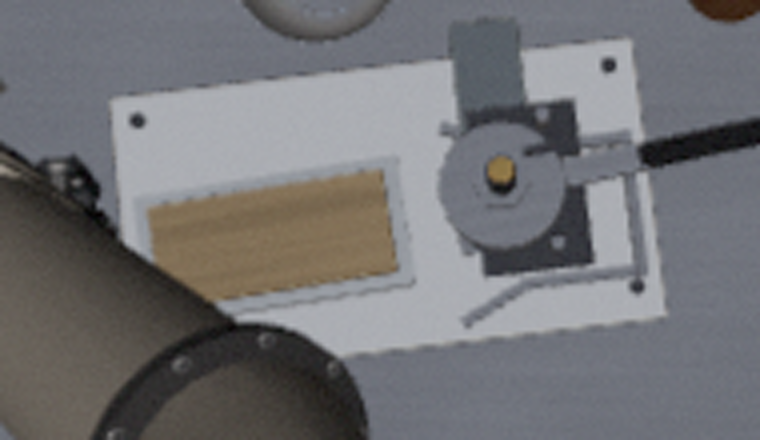

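The fingers (crop (500,470)) stand just beyond the tin's +y end, which is at (425,540), and are square to it. I'll push now.

```bash
python3 -m handwheel '[[[0,0,0.0125],[0,0,0]],[[0,0,0.0125],[0,0,0]],[[0,0,0.0115],[0,0,0]],[[0,0,0.0115],[0,0,0]],[[0,0,0.0115],[0,0,0]],[[0,0,0.0115],[0,0,0]],[[0,0,0.0115],[0,0,0]],[[0,0,0.0115],[0,0,0]]]'
python3 - <<'E'
from h import *
rep()
s=snapshot("scene");t=snapshot("top")
crop(s,250,170,220,150,3,"pics/sc2.png");crop(t,190,140,190,110,4,"pics/tc2.png")
E
```

```text
t: 5.2
ee_pos: [0.5322, 0.1763, 0.0384]
tcp_rot: [140.7, 89.7, 58.1]
ft_force: [0.4, 6.2, 1.3]
width: 0.0502
t 5.2 pos [0.5322 0.1763 0.0384] press [-0.002   0.1944] F [0.4 6.2 1.3] w 0.0502 
x [ 0.002  0.004 -1.   ] y [0.992 0.128 0.003] yaw_press 0.08 q [  3.4  36.3 -36.5 111.2  31.2  42.4 -44.2]
```

View pics/sc2.png

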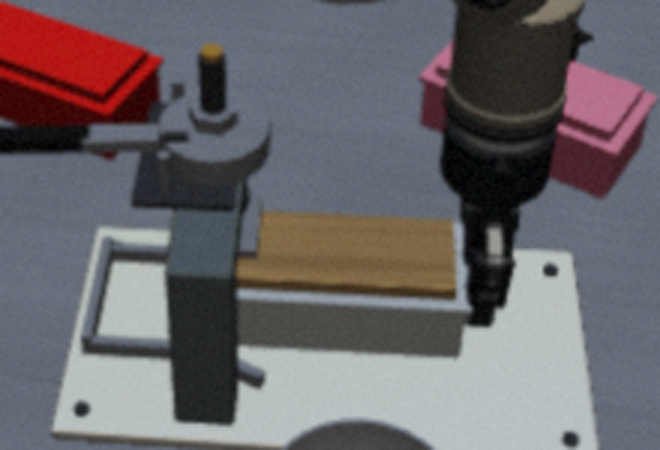

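View pics/tc2.png

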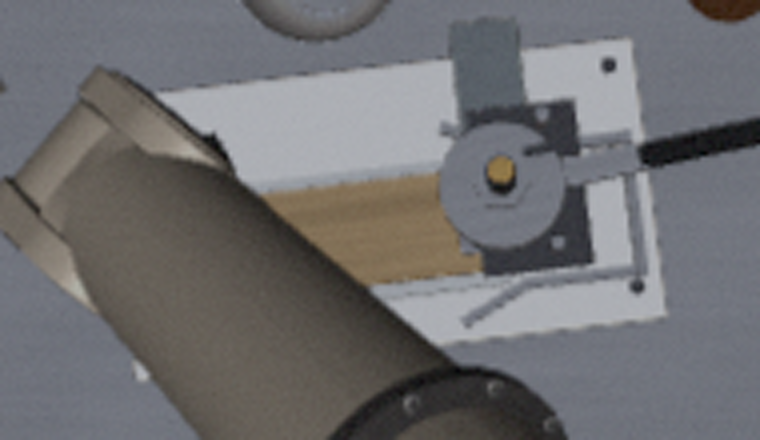

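The tin is being pushed square, with its front end at the column. Before it enters the straight rails I'll check its lateral offset.

Run:
```python
from h import *
f=lambda p:(np.array(p,float)+.5)/4-.5+[190,140]
for u in [(270,189),(430,166),(370,294),(480,279)]:
    print(u,w2p(onz("top",[f(u)],.068)[0]).round(4))
for u in [(275,197),(430,175),(400,284),(475,275)]:
    print("wood",u,w2p(onz("top",[f(u)],.082)[0]).round(4))
```

```text
(270, 189) [0.035  0.1596]
(430, 166) [0.0377 0.047 ]
(370, 294) [-0.0463  0.0985]
(480, 279) [-0.0451  0.0216]
wood (275, 197) [0.0269 0.1547]
wood (430, 175) [0.0292 0.0471]
wood (400, 284) [-0.043   0.0761]
wood (475, 275) [-0.0431  0.0245]
```

```bash
python3 -m handwheel '[[[0,0.0005,0.008],[0,0,0]],[[0,0.0005,0.008],[0,0,0]],[[0,0.0005,0.008],[0,0,0]],[[0,0.0005,0.008],[0,0,0]],[[0,0.0005,0.008],[0,0,0]],[[0,0.0005,0.008],[0,0,0]],[[0,0.0005,0.008],[0,0,0]],[[0,0.0005,0.008],[0,0,0]]]'
python3 - <<'E'
from h import *
rep()
s=snapshot("scene");t=snapshot("top")
crop(s,250,170,220,150,3,"pics/sc3.png");crop(t,190,140,190,110,4,"pics/tc3.png")
E
```

```text
t: 6.3
ee_pos: [0.5442, 0.1149, 0.0384]
tcp_rot: [143.6, 89.7, 61.0]
ft_force: [-1.4, 8.6, 5.3]
width: 0.0504
t 6.3 pos [0.5442 0.1149 0.0384] press [0.0021 0.132 ] F [-1.4  8.6  5.3] w 0.0504 
x [ 0.003  0.005 -1.   ] y [0.992 0.129 0.003] yaw_press 0.15 q [  9.9  36.  -36.5 111.8  31.1  42.1 -37.7]
```

View pics/sc3.png

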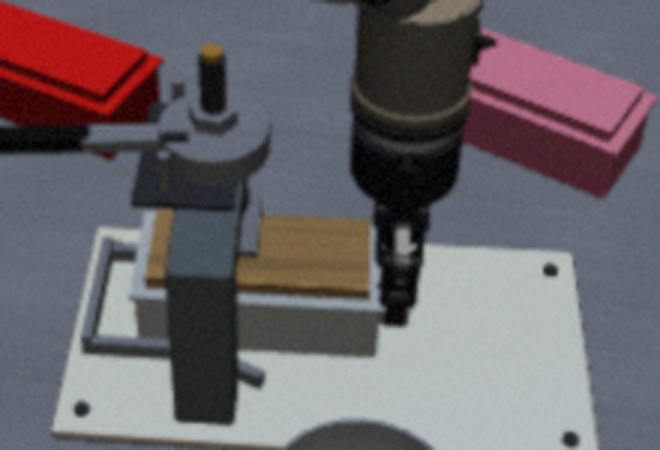

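View pics/tc3.png

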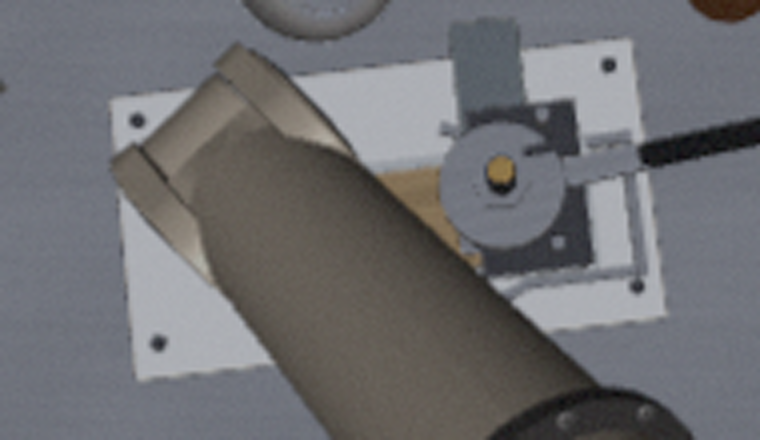

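The tin is in the straight rails and about 30 mm short of the stop. I'll keep pushing slowly and watch the force.

```bash
python3 -m handwheel '[[[0,0,0.0035],[0,0,0]],[[0,0,0.0035],[0,0,0]],[[0,0,0.0035],[0,0,0]],[[0,0,0.0035],[0,0,0]],[[0,0,0.0035],[0,0,0]],[[0,0,0.0035],[0,0,0]],[[0,0,0.0035],[0,0,0]],[[0,0,0.003],[0,0,0]]]'
python3 - <<'E'
from h import *
rep()
E
```

```text
t: 7.4
ee_pos: [0.5477, 0.0876, 0.0384]
tcp_rot: [140.9, 89.7, 58.3]
ft_force: [-0.9, 10.1, 4.4]
width: 0.0506
t 7.4 pos [0.5477 0.0876 0.0384] press [0.0023 0.1045] F [-0.9 10.1  4.4] w 0.0506 
x [ 0.003  0.004 -1.   ] y [0.992 0.129 0.003] yaw_press 0.15 q [ 12.7  35.9 -36.5 112.   31.1  41.9 -34.9]
```

```bash
python3 -m handwheel '[[[0,0,0.001],[0,0,0]],[[0,0,0.001],[0,0,0]],[[0,0,0.001],[0,0,0]],[[0,0,0.001],[0,0,0]],[[0,0,0.0005],[0,0,0]],[[0,0,0.0005],[0,0,0]],[[0,0,0],[0,0,0]],[[0,0,0],[0,0,0]]]'
python3 - <<'E'
from h import *
rep()
s=snapshot("scene");t=snapshot("top")
crop(s,250,170,220,150,3,"pics/sc4.png")
E
```

```text
t: 8.4
ee_pos: [0.5483, 0.083, 0.0384]
tcp_rot: [141.8, 89.7, 59.3]
ft_force: [-1.7, 9.9, 4.2]
width: 0.0502
t 8.4 pos [0.5483 0.083  0.0384] press [0.0023 0.0998] F [-1.7  9.9  4.2] w 0.0502 
x [ 0.003  0.005 -1.   ] y [0.992 0.129 0.003] yaw_press 0.16 q [ 13.2  35.8 -36.5 112.   31.1  41.9 -34.4]
```

View pics/sc4.png

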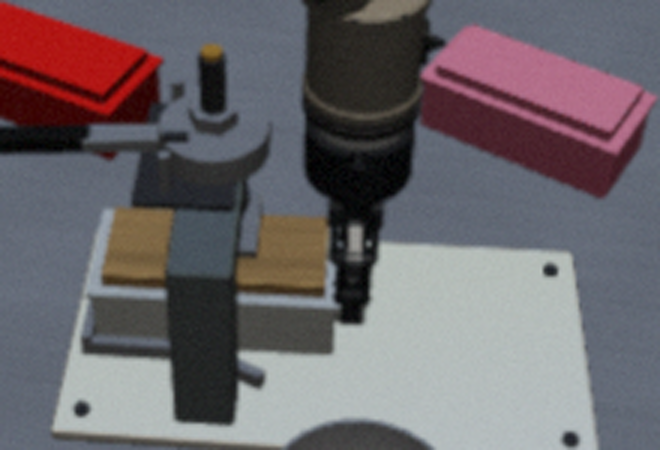

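Force hasn't risen, so the tin isn't on the stop yet. Pushing a little more.

```bash
python3 -m handwheel '[[[0,0,0.0005],[0,0,0]],[[0,0,0.0005],[0,0,0]],[[0,0,0.0005],[0,0,0]],[[0,0,0.0005],[0,0,0]],[[0,0,0.0005],[0,0,0]],[[0,0,0.0005],[0,0,0]],[[0,0,0],[0,0,0]],[[0,0,0],[0,0,0]]]'
python3 - <<'E'
from h import *
rep()
E
python3 -m handwheel '[[[0,0,0.0005],[0,0,0]],[[0,0,0.0005],[0,0,0]],[[0,0,0.0005],[0,0,0]],[[0,0,0.0005],[0,0,0]],[[0,0,0.0005],[0,0,0]],[[0,0,0.0005],[0,0,0]],[[0,0,0],[0,0,0]],[[0,0,0],[0,0,0]]]'
python3 - <<'E'
from h import *
rep()
E
```

```text
t: 9.5
ee_pos: [0.5483, 0.0829, 0.0384]
tcp_rot: [154.2, 89.5, 71.7]
ft_force: [-1.7, 16.2, 3.4]
width: 0.0502
t 9.5 pos [0.5483 0.0829 0.0384] press [0.0022 0.0997] F [-1.7 16.2  3.4] w 0.0502 
x [ 0.003  0.008 -1.   ] y [0.991 0.13  0.004] yaw_press 0.24 q [ 13.5  35.9 -36.6 112.1  30.9  41.8 -34.1]
t: 10.5
ee_pos: [0.5486, 0.0829, 0.0386]
tcp_rot: [157.3, 89.3, 74.9]
ft_force: [-1.4, 22.5, 0.2]
width: 0.0504
t 10.5 pos [0.5486 0.0829 0.0386] press [0.0025 0.0997] F [-1.4 22.5  0.2] w 0.0504 
x [ 0.003  0.012 -1.   ] y [0.991 0.131 0.005] yaw_press 0.3 q [ 13.7  35.9 -36.8 112.1  30.8  41.7 -33.8]
```

Force rose from 10 to 22 N with no motion at TCP press y 0.0997, which is the tin's end face at 0.09, so the tin is home. I'll retreat, then lift.

```bash
python3 -m handwheel '[[[0,0,-0.006],[0,0,0]],[[0,0,-0.006],[0,0,0]],[[0,0,-0.01],[0,0,0]],[[0,0,-0.02],[0,0,0]],[[-0.03,0,-0.02],[0,0,0]],[[-0.06,0,0],[0,0,0]],[[-0.06,0,0],[0,0,0]],[[-0.06,0,0],[0,0,0]]]' 0.034
python3 - <<'E'
from h import *
rep();goto(p2w(-.09,0.05,.33),0)
s=snapshot("scene");t=snapshot("top")
crop(s,250,170,220,150,3,"pics/sc5.png");crop(t,210,140,190,110,4,"pics/tc5.png")
E
```

```text
t: 11.5
ee_pos: [0.5401, 0.1359, 0.2489]
tcp_rot: [179.1, 90.0, 96.4]
ft_force: [1.3, -0.2, 0.6]
width: 0.0338
t 11.5 pos [0.5401 0.1359 0.2489] press [0.0008 0.1534] F [ 1.3 -0.2  0.6] w 0.0338 
x [-0.  0. -1.] y [0.992 0.128 0.   ] yaw_press 0.08 q [ 15.8  21.2 -45.7 102.   16.7  63.8 -28.1]
world d [-0.077  -0.114   0.0811] tool shift now [-0.0811 -0.0909  0.1032] in target frame [-0.0811 -0.0908  0.1034] rotvec [ 0.001 -0.    -0.   ]
```

View pics/sc5.png

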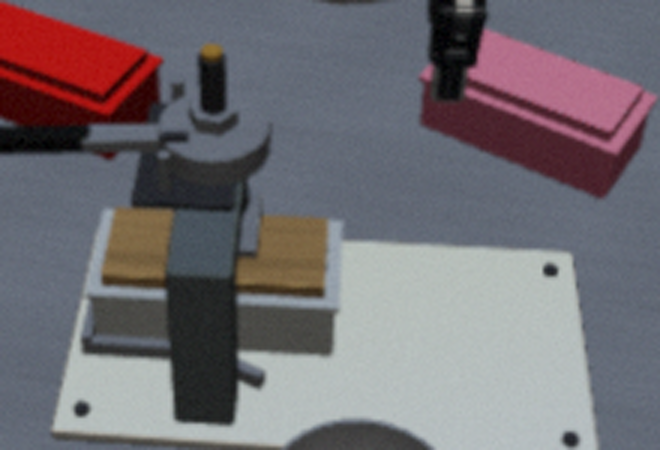

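View pics/tc5.png

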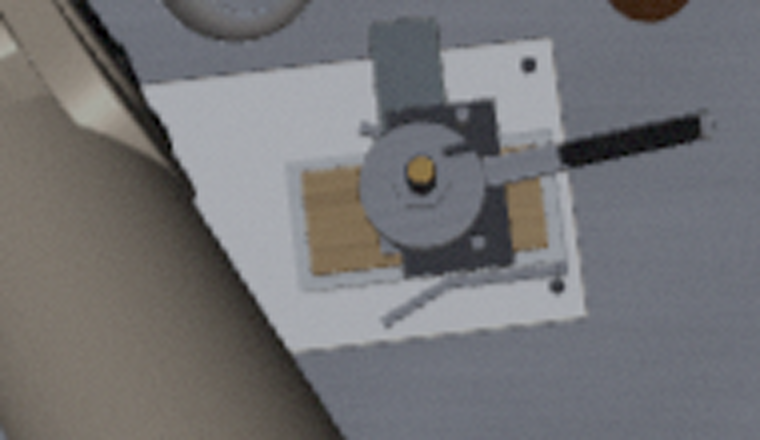

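```bash
python3 - <<'E'
from h import *
f=lambda p:(np.array(p,float)+.5)/4-.5+[210,140]
for u in [(288,163),(304,291)]: print(u,w2p(onz("top",[f(u)],.068)[0]).round(4))
for u in [(302,171),(315,275)]: print("wood",u,w2p(onz("top",[f(u)],.082)[0]).round(4))
E
python3 -m handwheel '[[[-0.02,-0.02,0.013],[0,0,0]],[[-0.02,-0.02,0.013],[0,0,0]],[[-0.02,-0.02,0.013],[0,0,0]],[[-0.02,-0.02,0.013],[0,0,0]],[[0,-0.005,0.03],[0,0,0]],[[0,-0.005,0.04],[0,0,0]],[[0,0,0.05],[0,0,0]],[[0,0,0.04],[0,0,0]]]'
python3 - <<'E'
from h import *
rep();goto(p2w(.013,-.129,.33),.1)
E
```

```text
(288, 163) [0.045  0.0898]
(304, 291) [-0.0454  0.0886]
wood (302, 171) [0.036  0.0797]
wood (315, 275) [-0.0365  0.0788]
t: 12.6
ee_pos: [0.4781, -0.0881, 0.3266]
tcp_rot: [-21.7, 90.0, -104.4]
ft_force: [0.2, -0.7, -0.3]
width: 0.0336
t 12.6 pos [ 0.4781 -0.0881  0.3266] press [-0.089 -0.061] F [ 0.2 -0.7 -0.3] w 0.0336 
x [-0.    -0.001 -1.   ] y [ 0.992  0.126 -0.   ] yaw_press 0.0 q [ 40.    7.8 -40.2 104.9   5.4  69.2   5.4]
world d [ 0.1098 -0.0545  0.0034] tool shift now [-0.0034  0.102   0.068 ] in target frame [-0.0034  0.0947  0.0778] rotvec [-0.1    0.001  0.   ]
```

The tin measures x about 0, end at y about 0.089, square: home. Next I'll go above the grip.

```bash
python3 -m handwheel '[[[0,0,0.023],[0,0,0]],[[0,0,0.023],[0,0,0]],[[0,0.02,0.022],[0,0,0]],[[0,0.028,0],[0,0,0]],[[0,0.028,0],[0,0,0]],[[0,0.026,0],[-0.05,0,0]],[[0.04,0,0],[-0.05,0,0]],[[0.04,0,0],[0,0,0]]]'
python3 - <<'E'
from h import *
rep();goto(p2w(.013,-.129,.171),.1)
s=snapshot("scene");t=snapshot("top")
crop(s,200,130,200,150,4,"pics/sc6.png");crop(t,270,130,150,110,4,"pics/tc6.png")
E
```

```text
t: 13.6
ee_pos: [0.5886, -0.1401, 0.2455]
tcp_rot: [94.7, 90.0, 17.8]
ft_force: [0.1, 0.0, 0.8]
width: 0.0341
t 13.6 pos [ 0.5886 -0.1401  0.2455] press [ 0.014  -0.1266] F [0.1 0.  0.8] w 0.0341 
x [ 0.  0. -1.] y [0.974 0.227 0.001] yaw_press 5.84 q [ 35.7  24.3 -37.4  96.2  16.   64.9   7. ]
world d [-0.0007 -0.0025 -0.0745] tool shift now [ 0.0745 -0.0013  0.0023] in target frame [ 0.0745 -0.0013  0.0023] rotvec [ 0.002 -0.    -0.001]
```

View pics/sc6.png

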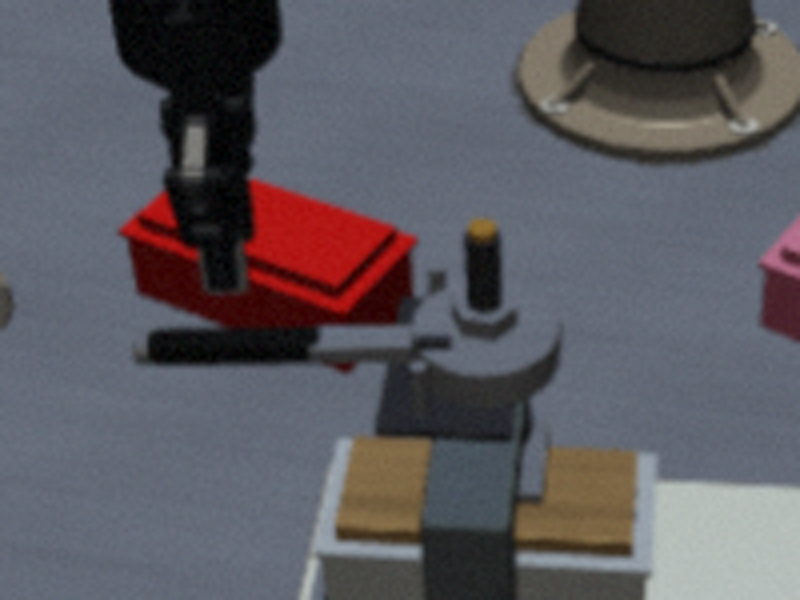

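View pics/tc6.png

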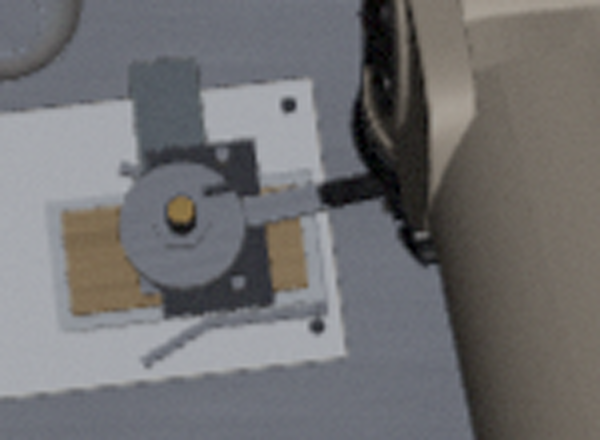

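The fingers (crop (222,275)) stand above the middle of the black grip at (230,345). Lowering to straddle it.

```bash
python3 -m handwheel '[[[0.006,-0.001,0.001],[0,0,0]],[[0.009,0,0.001],[0,0,0]],[[0.01,0,0],[0,0,0]],[[0.01,0,0],[0,0,0]],[[0.01,0,0],[0,0,0]],[[0.01,0,0],[0,0,0]],[[0.01,0,0],[0,0,0]],[[0.01,0,0],[0,0,0]]]'
python3 - <<'E'
from h import *
rep()
s=snapshot("scene");crop(s,200,130,200,150,4,"pics/sc7.png")
E
```

```text
t: 14.7
ee_pos: [0.5875, -0.1435, 0.1712]
tcp_rot: [-146.5, 90.0, 136.5]
ft_force: [-0.3, -0.4, -0.1]
width: 0.0338
t 14.7 pos [ 0.5875 -0.1435  0.1712] press [ 0.0125 -0.1299] F [-0.3 -0.4 -0.1] w 0.0338 
x [-0.  0. -1.] y [ 0.974  0.225 -0.   ] yaw_press 5.75 q [ 34.6  28.6 -35.8 100.5  19.4  57.2   4.5]
```

View pics/sc7.png

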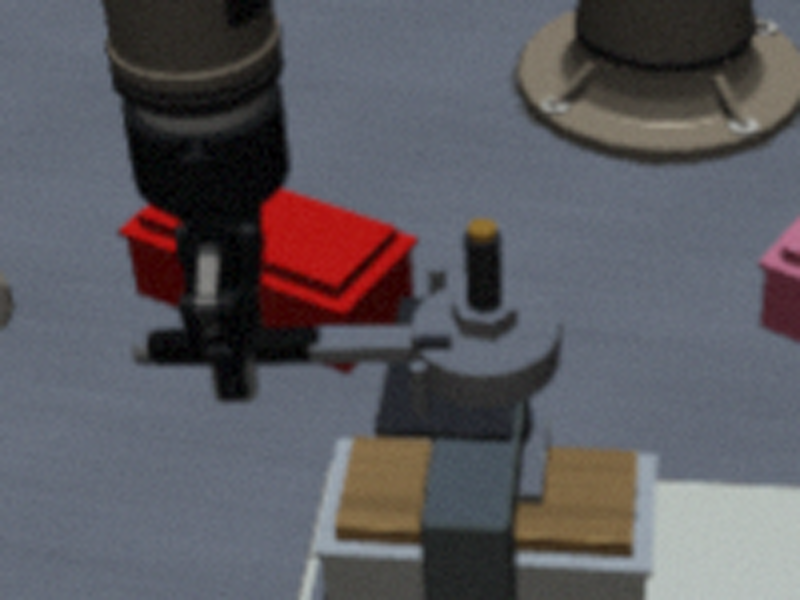

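```bash
cat >> h.py <<'E'
def pol():
    s,R=st();p=w2p(s["ee_pos"]);y=PR.T@R[:2,1]
    th=np.arctan2(-p[0],-p[1]);print("t",round(s["t"],2),"theta",th.round(4),"r",np.hypot(*p).round(4),"tooltheta",(-np.arctan2(y[1],y[0])).round(4),"z",s["ee_pos"][2].round(4),"F",s["ft_force"].round(1),"w",round(s["width"],4),"Ftan(CW resist)",(-(PR.T@s["ft_force"][:2])@[-np.cos(th),np.sin(th)]).round(1))
def look(k):
    s=snapshot("scene");t=snapshot("top");cv2.imwrite(f"pics/rs{k}.png",s);cv2.imwrite(f"pics/rt{k}.png",t)
    crop(s,280,150,100,75,8,f"pics/sk{k}.png")
E
python3 -m handwheel '[[[0,0,0],[0,0,0]],[[0,0,0],[0,0,0]],[[0,0,0],[0,0,0]],[[0,0,0],[0,0,0]],[[0,0,0],[0,0,0]],[[0,0,0],[0,0,0]],[[0,0,0],[0,0,0]],[[0,0,0],[0,0,0]]]' 0.022;  python3 -c "
from h import *
pol()"
python3 -m handwheel '[[[0,-0.0065,-0.0002],[0.05,0,0]],[[0,-0.0127,-0.0006],[0.098,0,0]],[[0,-0.0127,-0.0006],[0.098,0,0]],[[0,-0.0127,-0.0006],[0.098,0,0]],[[0,-0.0127,-0.0006],[0.098,0,0]],[[0,-0.0127,-0.0006],[0.098,0,0]],[[0,-0.0127,-0.0006],[0.098,0,0]],[[0,-0.0127,-0.0006],[0.098,0,0]]]';  python3 -c "
from h import *
pol();look(1)"
```

```text
t: 15.75
ee_pos: [0.5875, -0.1435, 0.1719]
tcp_rot: [-50.9, 90.0, -127.9]
ft_force: [-0.3, -0.2, -1.1]
width: 0.0221
t 15.75 theta -0.096 r 0.1305 tooltheta -0.1005 z 0.1719 F [-0.3 -0.2 -1.1] w 0.0221 Ftan(CW resist) -0.3
t: 16.75
ee_pos: [0.4956, -0.1304, 0.1722]
tcp_rot: [117.9, 89.9, -1.4]
ft_force: [2.7, 0.5, -1.1]
width: 0.0224
t 16.75 theta 0.6316 r 0.1304 tooltheta 0.6387 z 0.1722 F [ 2.7  0.5 -1.1] w 0.0224 Ftan(CW resist) 2.2
```

View pics/rs1.png

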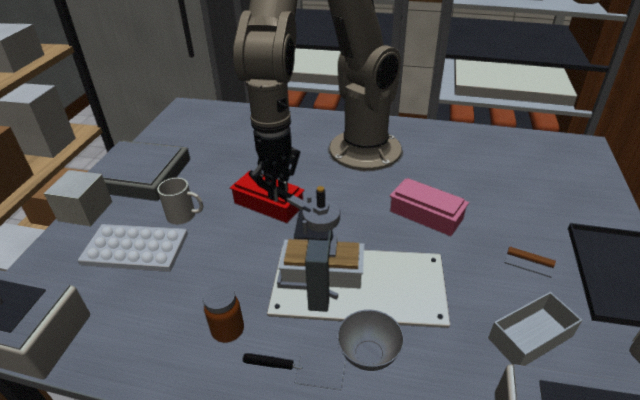

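View pics/sk1.png

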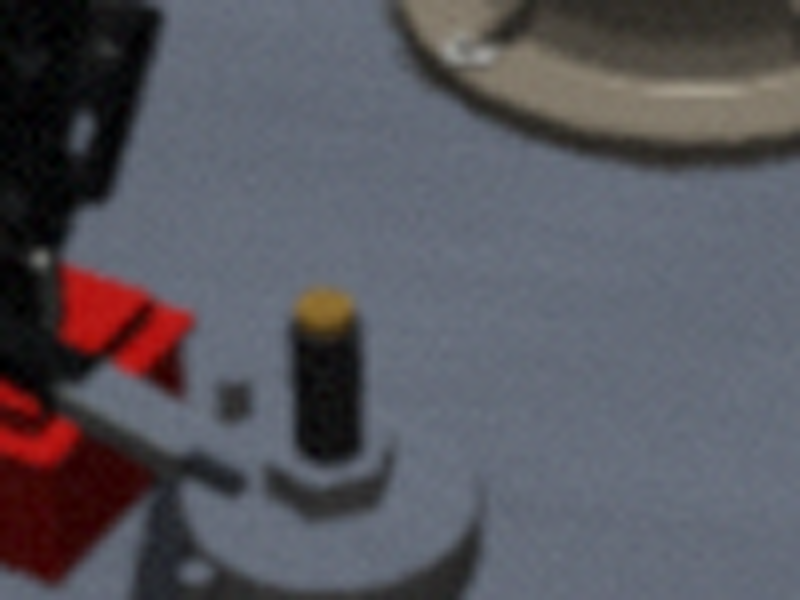

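The wrench has followed to about 0.6 rad, and the brass cap is at sk1 (324,310). Now the height, from the cap centroid with a colour mask.

```bash
cat >> h.py <<'E'
def cap(fn):
    im=cv2.imread(fn)[175:225,300:345];h=cv2.resize(im,None,fx=8,fy=8,interpolation=cv2.INTER_CUBIC)
    b,g,r=[h[...,i].astype(float) for i in range(3)];m=((r-b)>45)&(r>g)
    m=m&((g-b)>15)
    n,l,s,c=cv2.connectedComponentsWithStats(m.astype(np.uint8));k=1+np.argmax(s[1:,4])
    uv=(c[k]+.5)/8-.5+[300,175];top=(s[k,1])/8-.5+175
    z=np.linspace(.2,.3,1001);P=np.c_[np.tile(T0,(1001,1)),z];v=proj("scene",P)[:,1]
    print(fn,"uv",uv.round(2),"top",top,"area/64",s[k,4]/64,"box",s[k,2]/8,s[k,3]/8,"z centroid",np.interp(-uv[1],-v,z).round(4))
E
python3 - <<'E'
from h import *
cap("pics/scene0.png");cap("pics/rs1.png")
E
```

```text
pics/scene0.png uv [320.05 186.82] top 184.375 area/64 26.4375 box 6.625 5.0 z centroid 0.2638
pics/rs1.png uv [320.07 188.39] top 185.875 area/64 27.296875 box 6.625 5.0 z centroid 0.2599
```

```bash
python3 -m handwheel '[[[0,-0.0058,-0.0001],[0.045,0,0]],[[0,0,0],[0,0,0]],[[0,0.0127,-0.0006],[-0.098,0,0]],[[0,0.0127,-0.0006],[-0.098,0,0]],[[0,0.0127,-0.0006],[-0.098,0,0]],[[0,0.0127,-0.0006],[-0.098,0,0]],[[0,0.0127,-0.0006],[-0.098,0,0]],[[0,0.0127,-0.0006],[-0.098,0,0]]]';  python3 -c "
from h import *
pol()"
python3 -m handwheel '[[[0,0.0123,-0.0006],[-0.095,0,0]],[[0,0.0123,-0.0006],[-0.095,0,0]],[[0,0.0123,-0.0006],[-0.095,0,0]],[[0,0.0123,-0.0006],[-0.095,0,0]],[[0,0.0123,-0.0006],[-0.095,0,0]],[[0,0.0123,-0.0006],[-0.095,0,0]],[[0,0.0123,-0.0006],[-0.095,0,0]],[[0,0.0123,-0.0006],[-0.095,0,0]]]';  python3 -c "
from h import *
pol();look(2);cap('pics/rs2.png')"
```

```text
t: 17.85
ee_pos: [0.5628, -0.1476, 0.1716]
tcp_rot: [-96.2, 89.9, 176.0]
ft_force: [-2.3, 0.2, 1.1]
width: 0.022
t 17.85 theta 0.0955 r 0.1313 tooltheta 0.0877 z 0.1716 F [-2.3  0.2  1.1] w 0.022 Ftan(CW resist) -2.3
t: 18.85
ee_pos: [0.6509, -0.109, 0.1715]
tcp_rot: [-114.4, 89.9, -158.7]
ft_force: [-0.5, -0.5, -0.1]
width: 0.022
t 18.85 theta -0.6563 r 0.1308 tooltheta -0.6718 z 0.1715 F [-0.5 -0.5 -0.1] w 0.022 Ftan(CW resist) -0.7
pics/rs2.png uv [320.11 188.51] top 186.0 area/64 26.84375 box 6.625 5.0 z centroid 0.2595
```

View pics/rs2.png

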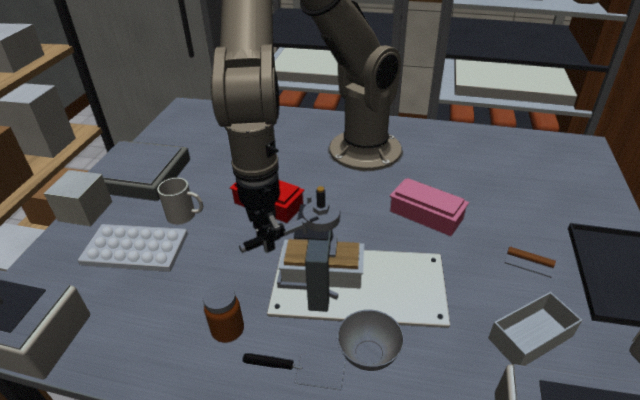

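```bash
python3 -m handwheel '[[[0,-0.0123,-0.0006],[0.095,0,0]],[[0,-0.0123,-0.0006],[0.095,0,0]],[[0,-0.0123,-0.0006],[0.095,0,0]],[[0,-0.0123,-0.0006],[0.095,0,0]],[[0,-0.0123,-0.0006],[0.095,0,0]],[[0,-0.0123,-0.0006],[0.095,0,0]],[[0,-0.0123,-0.0006],[0.095,0,0]],[[0,-0.0123,-0.0006],[0.095,0,0]]]'
python3 -m handwheel '[[[0,-0.0123,-0.0006],[0.095,0,0]],[[0,-0.0123,-0.0006],[0.095,0,0]],[[0,-0.0123,-0.0006],[0.095,0,0]],[[0,-0.0123,-0.0006],[0.095,0,0]],[[0,-0.0123,-0.0006],[0.095,0,0]],[[0,-0.0123,-0.0006],[0.095,0,0]],[[0,0,0],[0,0,0]],[[0,0,0],[0,0,0]]]';  python3 -c "
from h import *
pol();look(3);cap('pics/rs3.png')"
```

```text
t: 19.95
ee_pos: [0.5626, -0.1466, 0.172]
tcp_rot: [126.0, 89.9, 37.7]
ft_force: [2.5, 2.6, -0.6]
width: 0.0221
t: 20.95
ee_pos: [0.492, -0.1291, 0.172]
tcp_rot: [6.5, 90.0, -114.2]
ft_force: [0.5, -0.5, 0.5]
width: 0.022
t 20.95 theta 0.6603 r 0.1311 tooltheta 0.6615 z 0.172 F [ 0.5 -0.5  0.5] w 0.022 Ftan(CW resist) 0.7
pics/rs3.png uv [320.25 192.52] top 190.0 area/64 25.9375 box 6.5 5.0 z centroid 0.2495
```

View pics/sk3.png

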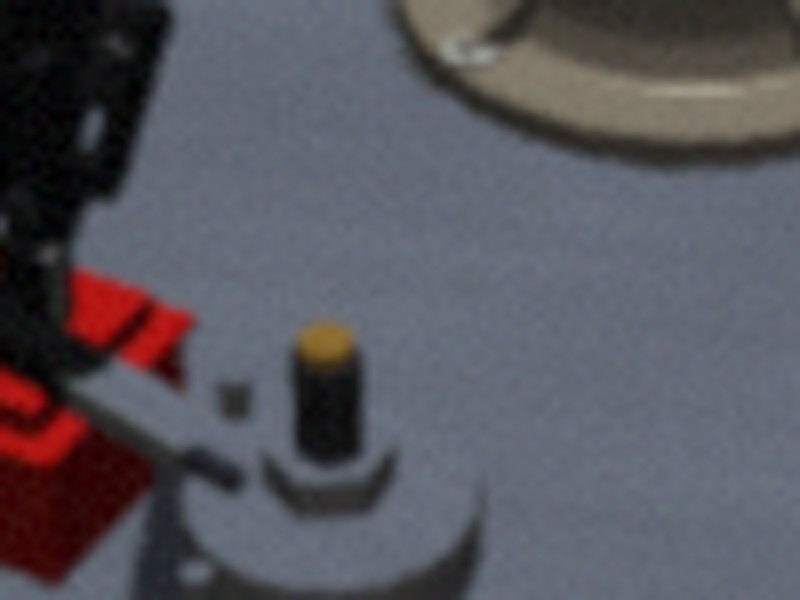

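The cap dropped 10.0 mm, matching 4 teeth × 8 mm/rad. I'll repeat the stroke.

```bash
python3 -m handwheel '[[[0,0.0123,-0.0006],[-0.095,0,0]],[[0,0.0123,-0.0006],[-0.095,0,0]],[[0,0.0123,-0.0006],[-0.095,0,0]],[[0,0.0123,-0.0006],[-0.095,0,0]],[[0,0.0123,-0.0006],[-0.095,0,0]],[[0,0.0123,-0.0006],[-0.095,0,0]],[[0,0.0123,-0.0006],[-0.095,0,0]],[[0,0.0123,-0.0006],[-0.095,0,0]]]'
python3 -m handwheel '[[[0,0.0123,-0.0006],[-0.095,0,0]],[[0,0.0123,-0.0006],[-0.095,0,0]],[[0,0.0123,-0.0006],[-0.095,0,0]],[[0,0.0123,-0.0006],[-0.095,0,0]],[[0,0.0123,-0.0006],[-0.095,0,0]],[[0,0.0123,-0.0006],[-0.095,0,0]],[[0,0,0],[0,0,0]],[[0,0,0],[0,0,0]]]';  python3 -c "
from h import *
pol();look(4);cap('pics/rs4.png')"
python3 -m handwheel '[[[0,-0.0123,-0.0006],[0.095,0,0]],[[0,-0.0123,-0.0006],[0.095,0,0]],[[0,-0.0123,-0.0006],[0.095,0,0]],[[0,-0.0123,-0.0006],[0.095,0,0]],[[0,-0.0123,-0.0006],[0.095,0,0]],[[0,-0.0123,-0.0006],[0.095,0,0]],[[0,-0.0123,-0.0006],[0.095,0,0]],[[0,-0.0123,-0.0006],[0.095,0,0]]]';  python3 -c "
from h import *
pol();look(5);cap('pics/rs5.png')"
```

```text
t: 22.05
ee_pos: [0.5871, -0.1442, 0.1715]
tcp_rot: [-102.6, 89.9, -179.6]
ft_force: [-1.1, 0.3, 0.4]
width: 0.0221
t: 23.05
ee_pos: [0.6503, -0.1085, 0.1716]
tcp_rot: [-128.0, 90.0, -172.7]
ft_force: [-0.4, 0.5, -0.6]
width: 0.0217
t 23.05 theta -0.6557 r 0.1299 tooltheta -0.6654 z 0.1716 F [-0.4  0.5 -0.6] w 0.0217 Ftan(CW resist) 0.0
pics/rs4.png uv [320.23 192.53] top 190.0 area/64 25.96875 box 6.5 5.0 z centroid 0.2494
t: 24.15
ee_pos: [0.5627, -0.1461, 0.1722]
tcp_rot: [107.0, 89.9, 18.7]
ft_force: [2.8, 1.8, -1.0]
width: 0.0217
t 24.15 theta 0.0959 r 0.1299 tooltheta 0.0963 z 0.1722 F [ 2.8  1.8 -1. ] w 0.0217 Ftan(CW resist) 2.8
pics/rs5.png uv [320.28 194.57] top 192.125 area/64 26.015625 box 6.5 4.875 z centroid 0.2443
```

```bash
python3 -m handwheel '[[[0,-0.0123,-0.0006],[0.095,0,0]],[[0,-0.0123,-0.0006],[0.095,0,0]],[[0,-0.0123,-0.0006],[0.095,0,0]],[[0,-0.0123,-0.0006],[0.095,0,0]],[[0,-0.0123,-0.0006],[0.095,0,0]],[[0,-0.0123,-0.0006],[0.095,0,0]],[[0,0,0],[0,0,0]],[[0,0,0],[0,0,0]]]';  python3 -c "
from h import *
pol();look(6);cap('pics/rs6.png')"
```

```text
t: 25.25
ee_pos: [0.4922, -0.1286, 0.172]
tcp_rot: [51.5, 90.0, -69.0]
ft_force: [-0.2, 0.2, -0.3]
width: 0.0219
t 25.25 theta 0.6611 r 0.1305 tooltheta 0.6603 z 0.172 F [-0.2  0.2 -0.3] w 0.0219 Ftan(CW resist) -0.3
pics/rs6.png uv [320.34 195.08] top 192.5 area/64 27.3125 box 6.75 5.375 z centroid 0.243
```

View pics/sk6.png

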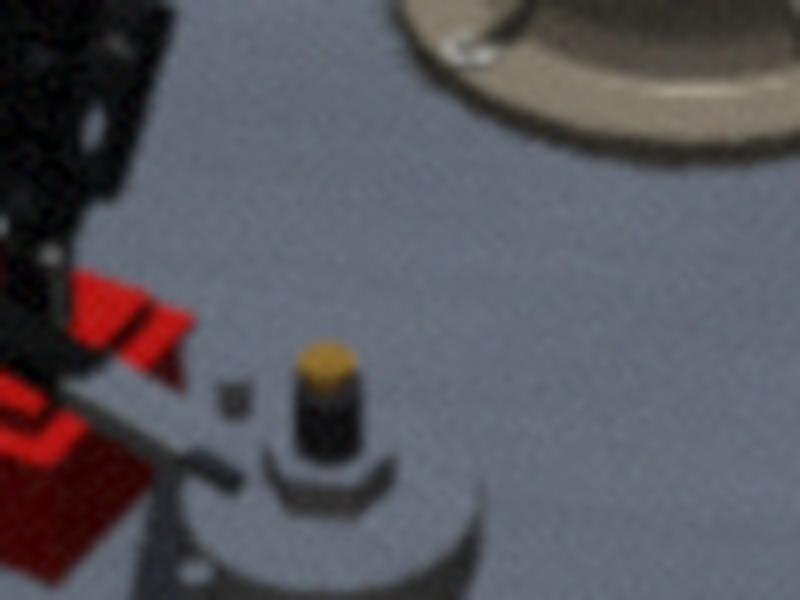

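The pressure pin has started: the cap top moved only about 6.3 mm for about 10 mm of screw, so about 3.7 mm stands out. About 0.79 rad net remains, so I'll back up 3 teeth and drive to TCP theta of about 0.5, checking on the way.

```bash
python3 -m handwheel '[[[0,0.0123,-0.0006],[-0.095,0,0]],[[0,0.0123,-0.0006],[-0.095,0,0]],[[0,0.0123,-0.0006],[-0.095,0,0]],[[0,0.0123,-0.0006],[-0.095,0,0]],[[0,0.0123,-0.0006],[-0.095,0,0]],[[0,0.0123,-0.0006],[-0.095,0,0]],[[0,0.0123,-0.0006],[-0.095,0,0]],[[0,0.0123,-0.0006],[-0.095,0,0]]]'
python3 -m handwheel '[[[0,0.0123,-0.0006],[-0.095,0,0]],[[0,0.0123,-0.0006],[-0.095,0,0]],[[0,0.0104,-0.0004],[-0.08,0,0]],[[0,0,0],[0,0,0]],[[0,0,0],[0,0,0]],[[0,0,0],[0,0,0]],[[0,0,0],[0,0,0]],[[0,0,0],[0,0,0]]]';  python3 -c "
from h import *
pol();look(7);cap('pics/rs7.png')"
python3 -m handwheel '[[[0,-0.0091,-0.0003],[0.07,0,0]],[[0,-0.0091,-0.0003],[0.07,0,0]],[[0,-0.0091,-0.0003],[0.07,0,0]],[[0,-0.0091,-0.0003],[0.07,0,0]],[[0,-0.0091,-0.0003],[0.07,0,0]],[[0,-0.0091,-0.0003],[0.07,0,0]],[[0,-0.0091,-0.0003],[0.07,0,0]],[[0,-0.0091,-0.0003],[0.07,0,0]]]';  python3 -c "
from h import *
pol();look(8);cap('pics/rs8.png')"
```

```text
t: 26.35
ee_pos: [0.5871, -0.1438, 0.1715]
tcp_rot: [-97.3, 89.9, -174.3]
ft_force: [-1.1, 0.3, 0.7]
width: 0.0219
t: 27.35
ee_pos: [0.6196, -0.1309, 0.172]
tcp_rot: [3.9, 90.0, -57.8]
ft_force: [-0.2, -0.3, 1.1]
width: 0.0221
t 27.35 theta -0.3615 r 0.1298 tooltheta -0.3671 z 0.172 F [-0.2 -0.3  1.1] w 0.0221 Ftan(CW resist) -0.3
pics/rs7.png uv [320.34 195.08] top 192.5 area/64 27.109375 box 6.75 5.375 z centroid 0.243
t: 28.45
ee_pos: [0.5502, -0.1456, 0.1721]
tcp_rot: [112.6, 89.9, 18.7]
ft_force: [3.8, 1.3, -2.0]
width: 0.0217
t 28.45 theta 0.1925 r 0.1295 tooltheta 0.1942 z 0.1721 F [ 3.8  1.3 -2. ] w 0.0217 Ftan(CW resist) 3.7
pics/rs8.png uv [320.34 195.25] top 192.5 area/64 28.84375 box 6.75 6.25 z centroid 0.2425
```

View pics/sk8.png

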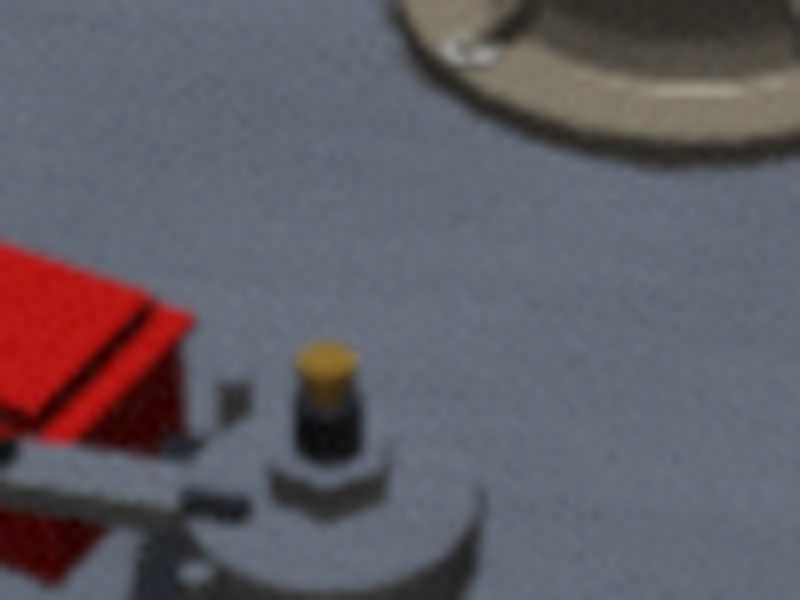

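Plateau confirmed: the cap top stayed at row 192.5 while the screw went down further. Finishing the stroke.

```bash
python3 -m handwheel '[[[0,-0.0078,-0.0002],[0.06,0,0]],[[0,-0.0078,-0.0002],[0.06,0,0]],[[0,-0.0078,-0.0002],[0.06,0,0]],[[0,-0.0078,-0.0002],[0.06,0,0]],[[0,-0.0078,-0.0002],[0.06,0,0]],[[0,0,0],[0,0,0]],[[0,0,0],[0,0,0]],[[0,0,0],[0,0,0]]]';  python3 -c "
from h import *
pol();look(9);cap('pics/rs9.png')"
```

```text
t: 29.55
ee_pos: [0.5118, -0.1383, 0.172]
tcp_rot: [99.7, 90.0, -11.2]
ft_force: [1.7, -0.5, 1.6]
width: 0.022
t 29.55 theta 0.4934 r 0.1307 tooltheta 0.4918 z 0.172 F [ 1.7 -0.5  1.6] w 0.022 Ftan(CW resist) 1.7
pics/rs9.png uv [320.31 195.52] top 192.375 area/64 30.421875 box 6.75 7.75 z centroid 0.2418
```

View pics/sk9.png

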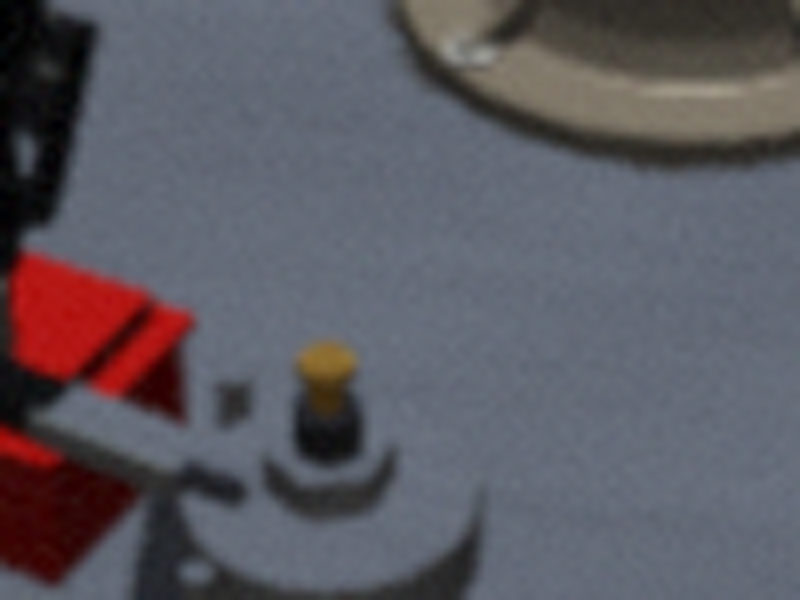

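The pin stands clearly out: cap at (327,360), with the shaft visible above the dark screw top at (326,395). The ratchet count gives about 9.9 mm. Now I'll release and lift.

```bash
python3 -m handwheel '[[[0,0,0],[0,0,0]],[[0,0,0],[0,0,0]],[[0,0,0],[0,0,0]],[[0,0,0],[0,0,0]],[[-0.01,0,0],[0,0,0]],[[-0.03,0,0],[0,0,0]],[[-0.04,0,0],[0,0,0]],[[-0.04,0,0],[0,0,0]]]' 0.044
python3 -m handwheel '[[[-0.01,-0.02,0.03],[0,0,0]],[[0,-0.02,0.03],[0,0,0]],[[0,-0.02,0.04],[0,0,0]],[[0,0,0.04],[0,0,0]],[[0,0,0.04],[0,0,0]],[[0,0,0.03],[0,0,0]],[[0,0,0],[0,0,0]],[[0,0,0],[0,0,0]]]';  python3 - <<'E'
from h import *
rep();look(10);cap('pics/rs10.png')
t=cv2.imread("pics/rt10.png");crop(t,210,140,190,110,4,"pics/tc10.png")
s=cv2.imread("pics/rs10.png");crop(s,250,150,160,120,5,"pics/sc10.png")
E
```

```text
t: 30.65
ee_pos: [0.5113, -0.1379, 0.2938]
tcp_rot: [112.8, 90.0, 1.9]
ft_force: [-0.1, 0.5, -0.3]
width: 0.044
t: 31.65
ee_pos: [0.3807, -0.3119, 0.3023]
tcp_rot: [124.2, 90.0, 13.3]
ft_force: [0.9, 0.3, -0.1]
width: 0.0437
t 31.65 pos [ 0.3807 -0.3119  0.3023] press [-0.2139 -0.2707] F [ 0.9  0.3 -0.1] w 0.0437 
x [ 0.001  0.    -1.   ] y [ 0.934 -0.357  0.001] yaw_press -28.17 q [ 53.1   7.7 -23.  107.1   3.2  65.9   8. ]
pics/rs10.png uv [320.32 195.11] top 192.5 area/64 26.875 box 6.75 5.5 z centroid 0.2429
```

View pics/tc10.png

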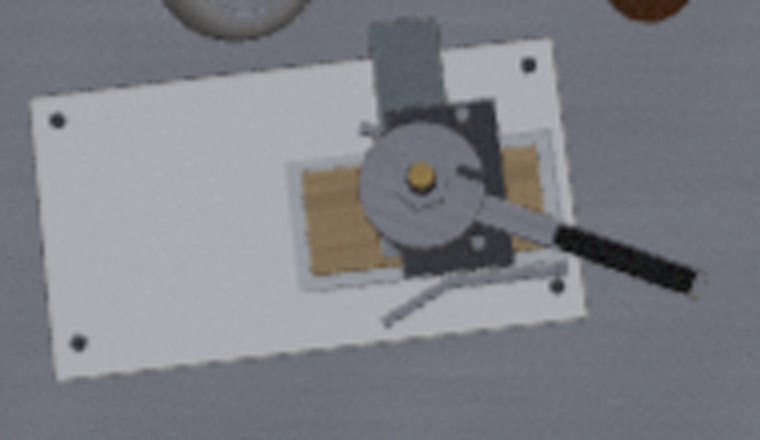

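View pics/sc10.png

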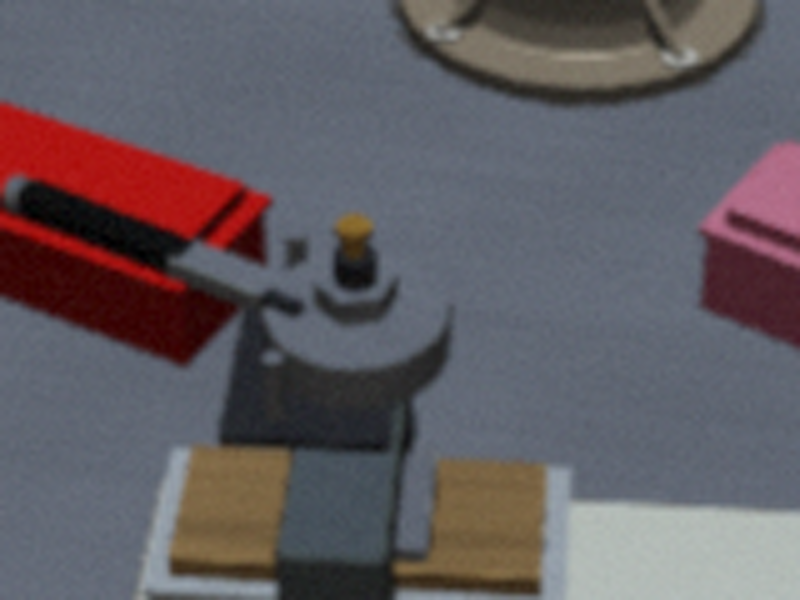

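Run:
```python
from h import *
s=cv2.imread("pics/rs10.png");crop(s,305,185,32,30,18,"pics/z10.png")
for z in (.250,.245,.239,.235,.231,.2305): 
    uv=proj("scene",[np.r_[T0,z]])[0]; print(z,uv.round(2),((uv-[305,185]+.5)*18-.5).round(0))
# dark column profile at left/right silhouette columns
g=s.astype(int).sum(2)//3
print(g[188:212,314:328])
```

```text
0.25 [320.45 192.31] [287. 140.]
0.245 [320.51 194.28] [288. 175.]
0.239 [320.57 196.62] [289. 218.]
0.235 [320.61 198.18] [290. 246.]
0.231 [320.66 199.72] [290. 273.]
0.2305 [320.66 199.91] [290. 277.]
[[108 109 107 110 109 109 110 110 111 108 108 106 111 108]
 [106 108 106 109 108 111 107 107 109 109 108 105 109 109]
 [110 109 110 111 110 109 108 109 108 110 109 107 107 109]
 [109 107 105 110 112 109 111 110 108 107 109 107 109 111]
 [107 109 111 109 107 104 107 104 109 107 110 110 108 113]
 [105 111 108 106 105 102 101  96 102 103 109 109 107 107]
 [107 111 108 105  99  94  94  96  99 103 105 106 113 109]
 [109 107  99  93  91  92  96  93  96  94 101 107 110 109]
 [104 104  89  76  79  80  82  83  79  74  83 105 104 108]
 [107 109  98  80  55  57  63  60  54  59  85 104 108 108]
 [106 105 102  84  51  45  46  42  45  63  91 103 104 103]
 [107 105  95  69  46  37  41  40  44  46  74  99 104 106]
 [109 108  88  48  40  43  43  43  41  38  52  83 104 107]
 [109 107  84  40  37  41  40  45  38  36  49  75 107 110]
 [110 107  80  35  32  35  36  35  36  32  36  74 109 112]
 [107 104  78  27  17  22  26  30  26  23  32  72 105 108]
 [108 109  77  26  17  14  17  13  20  22  33  75 106 111]
 [110 103  83  36  15  14  18  19  15  17  33  75 106 105]
 [102 103  91  54  22  22  22  17  22  19  41  80 106  99]
 [ 91 102  98  80  55  43  33  33  43  49  77  96 101  83]
 [ 59  80  96 104  94  81  75  73  81  89 103 102  93  64]
 [ 41  54  77  99 106 101  95  93  93  95  96  91  73  47]
 [ 40  41  57  76  86  81  78  72  66  68  65  62  46  39]
 [ 53  40  45  47  49  48  49  51  51  47  52  49  44  56]]
```

View pics/z10.png

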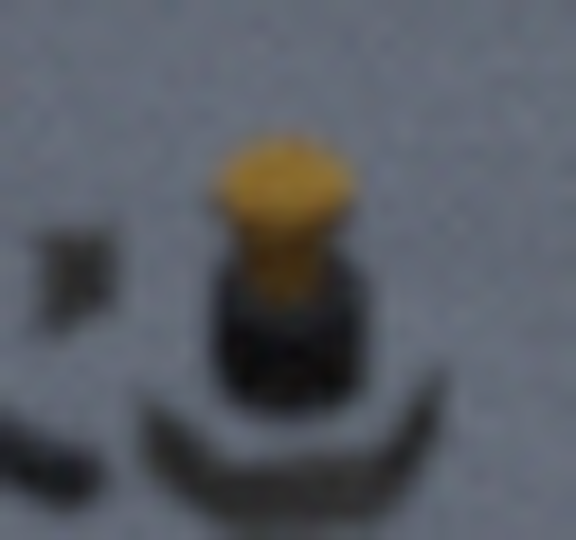

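The wrench is released and the robot is clear. The tin is home, with its crop left edge from (288,163) to (304,291) unchanged. The pin is visibly out at z10 (288,185). The count gives about 9.9 mm and the screw silhouette about 8 mm (±2), both inside the limits. Handing in.

```bash
python3 -c "
from bench import robot
print(robot.hand_in())"
```

```text
the job is handed in; nothing more can be done
None
```

The tin is home against the end stop, the foot is screwed down with the pressure pin standing out about 10 mm, and the wrench is released. I handed the job in at about 32 s; no verdict is reported.

- **Tin:** I pushed it in square with both fingers. The push force rose from 10 to 22 N with no further motion. After that, the top camera put it at x about 0, its end at y about +0.089 m, square to the rails. It looked unchanged after pressing.
- **Wrench:** One partial stroke, two four-tooth strokes and a final three-tooth stroke stopped short drove the screw down. The cap dropped 10 mm per four-tooth stroke, as expected, until it met the tin. Its height then held while the screw kept going down.
- **Pin:** The ratchet count and the cap's plateau give about 9.9 mm. The screw's outline in the last picture, at about 2.6 mm per pixel, suggests nearer 8 mm (±2). The two estimates differ, but both lie within 6 to 14.5 mm.
- **Last check:** The gripper stood clear with no contact force. The arm's route stayed clear of the jar and bowl, and they were still standing in the whole-scene view during the strokes. The final close-ups showed only their edges.

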